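Roll home the edge trim of a display riser

TASK

The aluminium trim along the edge of the display riser stands proud. Take the hand roller from its stand and roll it along the trim with firm pressure until all ten sections are fully home, by the roller alone and without pressing so hard that the trim dents; then put the roller back upright, fully down in its stand, and leave the other things where they are.

Things in the scene. Friction and masses are not known exactly. Their poses are not given: they have to be found in the camera images.
- riser: Low wooden display board (120 mm deep in x, 256 mm long in y, 20 mm thick) on four screw feet, fixed to the table. Origin: on the table under its middle; z up, y along the trim. The feet are set unevenly: at mid-length the board's top is 36 to 60 mm above the origin, and it slopes along y by up to 0.035 rad either way. This pose shows neither; feel for the true height along the edge.
- trim_mid (a point): middle of the edge trim: riser x = -46 mm, y = 0, 51 mm above the riser's origin: only the nominal (+-12 mm) top of a section fully home. The aluminium trim, 18 mm wide, runs along the riser's y through here: ten rigid sections 21 mm long at 22 mm pitch, between two screwed end pieces (15 mm long, centred at y = +118 and -118 mm). Seated sections and end pieces stand 3 mm above the board, in line.
- roller: Loose hand roller, about 0.22 kg, upright in its stand. Origin: lowest point of its rubber wheel (40 mm across, 26 mm wide); z up along the handle. The axle lies along x, so it rolls along y. Fork: two steel cheeks, 42 mm long in y, 36 mm over all in x, 14 to 50 mm above the origin. Wooden handle with flat sides, 24 mm wide in y, 30 mm in x, 58 to 126 mm above the origin.
- roller_wheel (a joint): turn of the roller's wheel on its axle, rad (20 mm of rolling is 1 rad), either sign
- stand: Wooden stand of the roller, fixed, base 86 x 92 mm, 41 mm high, with a pocket 40 mm (x) by 46 mm (y) inside and a flared mouth. Origin: middle of its underside; z up. The cheeks of the roller rest on two rails in the pocket; a roller at home has its x along the stand's x (either way round).
- stand_seat (a point): the point, 9 mm above the stand's origin, where the roller's origin is when it rests fully in the pocket
- stamp: bystander: shop stamp with turned handle, 24 x 36 x 66 mm, origin under its middle
- dice_cup: bystander: brown dice cup, 73 mm across, 90 mm high, origin under its middle
- toy_car: bystander: wooden toy car, 58 x 102 x 50 mm, origin under its middle
- trim_0 (a joint): how far trim section 0 is pressed in, m: 0 stands 5 mm proud, 0.005 fully home (its middle is at the riser's y = +99 mm). Each section has a 3 mm head on a barbed stem in a groove; pressing it in takes about 8 N and it stays where it is left. A steady 15 N on the roller is right; a contact force over 35 N on the riser or its trim dents it.
- trim_1 (a joint): how far trim section 1 is pressed in, m: 0 stands 5 mm proud, 0.005 fully home (its middle is at the riser's y = +77 mm).
- trim_2 (a joint): how far trim section 2 is pressed in, m: 0 stands 5 mm proud, 0.005 fully home (its middle is at the riser's y = +55 mm).
- trim_3 (a joint): how far trim section 3 is pressed in, m: 0 stands 5 mm proud, 0.005 fully home (its middle is at the riser's y = +33 mm).
- trim_4 (a joint): how far trim section 4 is pressed in, m: 0 stands 5 mm proud, 0.005 fully home (its middle is at the riser's y = +11 mm).
- trim_5 (a joint): how far trim section 5 is pressed in, m: 0 stands 5 mm proud, 0.005 fully home (its middle is at the riser's y = -11 mm).
- trim_6 (a joint): how far trim section 6 is pressed in, m: 0 stands 5 mm proud, 0.005 fully home (its middle is at the riser's y = -33 mm).
- trim_7 (a joint): how far trim section 7 is pressed in, m: 0 stands 5 mm proud, 0.005 fully home (its middle is at the riser's y = -55 mm).
- trim_8 (a joint): how far trim section 8 is pressed in, m: 0 stands 5 mm proud, 0.005 fully home (its middle is at the riser's y = -77 mm).
- trim_9 (a joint): how far trim section 9 is pressed in, m: 0 stands 5 mm proud, 0.005 fully home (its middle is at the riser's y = -99 mm).
Things that resemble listed ones, but are neither listed nor needed, are in the scene too. What is shaped like the roller but blue or pink is not meant.

How it is judged:
By the outcome, as a careful person would: the job done as asked, in the order asked, and still so for the second after the job is handed in, with the robot touching nothing.
It also fails if it takes over 69 s, if anything falls off the work surface, if the arm or the gripper's body presses on something with over 40 N, if the wrist force passes 120 N, or if a joint passes its speed limit or range.

ROBOT

A 6-joint arm with a two-finger parallel gripper is mounted at the origin on the work surface; the furniture and walls round the work are solid. World frame = base frame: x ahead of the robot, y to its left, z up, the work surface at z = 0. Lengths are in m, angles in degrees, forces in N, time in s.
With the tool pointing down it reaches from about 0.3 to 0.75 m from the base axis. Payload 8.5 kg.
Tool frame: the origin (TCP) lies on the centre line of the jaws, within the pads' length; the fingertips stand 19 mm ahead of it and the grasp point (between the pads) is the TCP (env.tcp_to_tips is the z of the fingertips in the tool frame, in m); z points along the fingers, y is the line along which they close (so a half turn about z gives the same grasp; the last joint's range is limited). The gripper opens to 85 mm and grips with 20 to 120 N. Pads are 22 mm wide; open, the fingers measure 114 mm over their backs; the gripper's body (76 mm by 85 mm) begins 54 mm behind the grasp point. The pads swing forward as they close: fully open they stand 13 mm farther back than shut.
Start: joints at [54.471, 21.807, 74.336, -0, 83.858, -12.336], TCP at [0.217, 0.506, 0.215] pointing down, gripper open.
Joint ranges: [-178.18, 178.18], [-50.72, 133.34], [12.68, 142.11], [-81.47, 261.47], [9.98, 163.14], [-165.26, 165.26]. Speed limits (degrees/s): [136.94, 136.94, 180, 180, 180, 180].

INTERFACE

Orientations are given as a 3x3 rotation matrix whose columns are the frame's x, y, z axes.
In Python, from rig import env gives the robot as it stands.
- The arm moves only by the tool servo_tool, never from a script. Its argument "steps" is a list of rows, each an object of numbers: "tx", "ty", "tz": the shift along the world's x, y, z in cm; "yaw": the turn about the world's z in degrees; "claw": the finger opening in cm, from 0 to 8.54. In form: [{"tx": .., "ty": .., "tz": .., "yaw": .., "claw": ..}, ...]. A call has 1 to 20 rows; each row shifts and turns the commanded pose from where the row before left it; what a row does not reach is not made up. A row lasts 1/10 s, in which the tool goes at most 50 mm and 8.59 degrees, less where a joint would pass 70% of its speed; a pose out of reach is approached as far as the arm can. A call with a gripper value outside its range is refused whole. The fingers move at their own pace and stop on an object; "newtons" is the grip in N (left out, the last holds). Time passes only in rows, so rows that do not move let the fingers close. It gives the time, the measured TCP pose, the force, the opening and the grip force at its end, in the units of the state.
- env.observe(): the state, without advancing time (a new reading comes with each control period).
- env.get_image(name): name is "scene" or "top" or "wrist"; returns (picture, depth): 400x640x3 uint8, red, green, blue; 400x640 float32, m along the optical axis (not along the pixel's ray), 0 where there is no reading.
- env.camera_model(name): a dict with "fovy" (degrees; the focal length in pixels is half the picture's height over the tangent of half this angle, whatever the lens; pixels are square), "cx", "cy" (the principal point, pixels), "dist_coeffs" ([k1, k2, p1, p2, k3] as OpenCV has them; the pictures are not rectified), "T" (4x4, takes a point from camera to world coordinates). Camera axes: x right, y down, z forward; pixel columns grow to the right and rows downward; lengths in m; the calibration is good to about 2 mm. A picture is of the moment at which its call begins: read the wrist's pose just before it. camera_model takes no time and is no camera call; for the wrist camera it gives the pose at the moment of the call.
- env.close_job(): hands the job in; it is judged then, once.
The state is a dict: "time_s": time; "q": joint angles; "qvel": joint speeds; "joint_efforts": joint torques, N m; "position": TCP position; "tool_rot": TCP orientation; "ft_force": force on the tool from outside, world axes, zero at the start; "wrist_torque": the same for the moment, N m; "grip_width": finger opening in m; "gripper_force": force on a finger pad.
Only numpy, scipy, OpenCV 4.12 (cv2) and the standard library are available. Lean on these libraries where they do the work, as an engineer would, in place of code of your own. Each camera call takes 0.05 s, during which the arm holds its last target. There are 200 camera calls.

## Working session

There is one attempt and no reset: what is moved stays moved. The work goes in short steps, Python scripts to look and compute and a tool call to move; the robot and the scene stay as the last step left them, time stands still between calls to the robot, and variables do not carry over. Pictures are saved under pics/ and viewed, at most 10 in all, crops included, and the job is handed in when it is done.

Besides the shell and the picture viewer there is one more tool, called after "Call:" as name(argument=value, ...), one argument or row to a line, values as JSON. servo_tool: Moves the arm, as the interface text tells. Its arguments: {"type":"object","properties":{"steps":{"type":"array"},"newtons":{"type":"number"}},"required":["steps"]}

```bash
mkdir -p pics; cat > h.py <<'E'
import numpy as np, cv2
from rig import env
def cap(name):
    m=env.camera_model(name); im,d=env.get_image(name); return im,d,m
def K(m):
    f=200/np.tan(np.radians(m["fovy"])/2); return np.array([[f,0,m["cx"]],[0,f,m["cy"]],[0,0,1.]])
def cloud(d,m):
    v,u=np.mgrid[0:400,0:640].astype(np.float32)
    p=cv2.undistortPoints(np.stack([u.ravel(),v.ravel()],1)[:,None],K(m),np.array(m["dist_coeffs"],float))[:,0]
    P=np.c_[p,np.ones(len(p))]*d.ravel()[:,None]
    T=np.array(m["T"]); W=P@T[:3,:3].T+T[:3,3]; W[d.ravel()==0]=np.nan
    return W.reshape(400,640,3)
E
python3 - <<'E'
from h import *
for n in("scene","top"):
    im,d,m=cap(n); cv2.imwrite(f"pics/{n}.png",im[:,:,::-1]); np.save(n+".npy",cloud(d,m)); print(n,np.array(m["T"])[:3].round(3).tolist())
print({k:np.round(v,3).tolist() for k,v in env.observe().items()})
E
```

```text
scene [[0.8, -0.369, 0.473, 0.115], [-0.6, -0.491, 0.631, -0.709], [-0.001, -0.789, -0.614, 0.653]]
top [[-0.006, -0.994, 0.112, 0.437], [-1.0, 0.004, -0.014, -0.134], [0.013, -0.112, -0.994, 1.021]]
{'time_s': 0.1, 'q': [54.471, 21.837, 74.377, -0.0, 83.859, -12.337], 'qvel': [-0.0, -0.126, -0.038, -0.084, -0.051, -0.016], 'joint_efforts': [0.003, -44.922, -23.166, -0.0, 0.004, -0.0], 'position': [0.216, 0.505, 0.214], 'tool_rot': [[-0.919, 0.394, -0.001], [0.394, 0.919, -0.001], [0.0, -0.001, -1.0]], 'ft_force': [0.541, 0.357, -0.609], 'wrist_torque': [-0.002, 0.005, 0.02], 'gripper_force': 0.0, 'grip_width': 0.085}
```

View pics/scene.png

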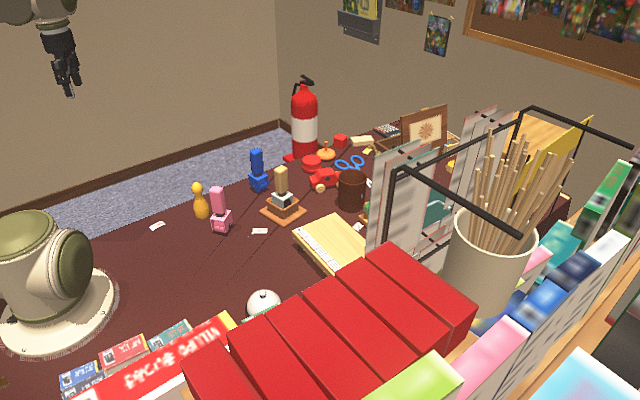

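View pics/top.png

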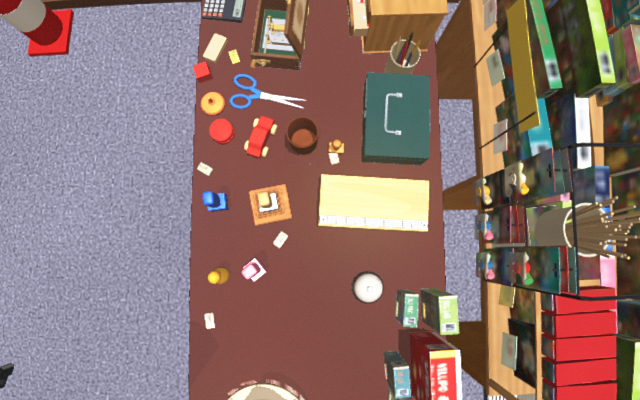

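The hand roller could be: the natural-wood handle in the wooden stand (top 268,203; scene 281,180), the blue one (top 214,200) or the pink one (top 252,270). By the description it is the wooden one in the stand. The riser is the yellow board at top (375,203), with its trim along the lower, near edge (row 222).

```bash
python3 - <<'E'
from h import *
W=np.load("top.npy"); im=cv2.imread("pics/top.png")
def rect(P,t):
    (c,s,a)=cv2.minAreaRect(P[:,:2].astype(np.float32)*1000); b=cv2.boxPoints((c,s,a)); print(t,len(P),"c",np.round(c,1),"s",np.round(s,1),"a",round(a,2),"z",np.percentile(P[:,2],[2,50,98]).round(4)); return c
def reg(r0,r1,c0,c1,z0,z1):
    P=W[r0:r1,c0:c1].reshape(-1,3); return P[(P[:,2]>z0)&(P[:,2]<z1)]
rect(reg(175,235,238,300,.03,.05),"stand top"); 
h=reg(175,235,238,300,.11,.16);rect(h,"handle"); print(np.median(h,0))
rect(reg(165,240,310,440,.025,.09),"riser")
for c in range(325,430,10):
    col=W[170:236,c]; print(c,[f"{x[0]:.3f},{x[1]:.3f},{x[2]:.4f}" for x in col[[20,40,44,46,48,50,52,54,56]]])
# other objects' heights in the arm's way
W2=np.load("scene.npy")
crop=cv2.resize(im[165:240,235:440],None,fx=3.9,fy=3.9,interpolation=cv2.INTER_CUBIC); 
s=cv2.imread("pics/scene.png")[150:235,240:380]; s=cv2.resize(s,(799,485),interpolation=cv2.INTER_CUBIC)
cv2.imwrite("pics/crop.png",np.vstack([crop,s[:300,:crop.shape[1]]]) if 0 else crop)
E
```

```text
stand top 335 c [540.6 -16.1] s [59.5 65.4] a 10.92 z [0.0319 0.0393 0.0449]
handle 169 c [540.3 -16.2] s [30.2 24.1] a 11.57 z [0.1148 0.1333 0.1375]
[ 0.53959812 -0.01767213  0.13330237]
riser 5537 c [ 539.3 -264.9] s [255.8 120.6] a 86.34 z [0.0446 0.049  0.0577]
325 ['0.568,-0.149,0.0498', '0.521,-0.149,0.0504', '0.512,-0.149,0.0516', '0.507,-0.149,0.0551', '0.502,-0.149,0.0549', '0.498,-0.149,0.0516', '0.493,-0.149,0.0527', '0.489,-0.149,0.0498', '0.486,-0.149,0.0027']
335 ['0.568,-0.172,0.0482', '0.521,-0.172,0.0503', '0.511,-0.172,0.0534', '0.506,-0.172,0.0581', '0.502,-0.171,0.0596', '0.497,-0.172,0.0568', '0.493,-0.171,0.0574', '0.488,-0.172,0.0496', '0.486,-0.174,0.0026']
345 ['0.568,-0.196,0.0502', '0.521,-0.195,0.0507', '0.512,-0.195,0.0473', '0.507,-0.195,0.0535', '0.502,-0.194,0.0589', '0.497,-0.195,0.0578', '0.492,-0.194,0.0580', '0.488,-0.195,0.0469', '0.484,-0.195,0.0479']
355 ['0.568,-0.219,0.0502', '0.521,-0.219,0.0470', '0.511,-0.218,0.0512', '0.507,-0.218,0.0492', '0.502,-0.218,0.0552', '0.497,-0.218,0.0554', '0.492,-0.218,0.0565', '0.488,-0.218,0.0479', '0.483,-
[... 798 characters left out ...]
92,-0.310,0.0582', '0.487,-0.310,0.0569', '0.483,-0.311,0.0536']
405 ['0.568,-0.338,0.0470', '0.520,-0.336,0.0503', '0.511,-0.335,0.0502', '0.506,-0.336,0.0482', '0.502,-0.336,0.0475', '0.496,-0.334,0.0556', '0.492,-0.334,0.0534', '0.487,-0.334,0.0562', '0.483,-0.334,0.0542']
415 ['0.567,-0.361,0.0493', '0.520,-0.360,0.0471', '0.511,-0.360,0.0456', '0.506,-0.359,0.0479', '0.501,-0.358,0.0514', '0.497,-0.360,0.0457', '0.492,-0.358,0.0533', '0.487,-0.357,0.0552', '0.482,-0.358,0.0530']
425 ['0.568,-0.386,0.0464', '0.520,-0.383,0.0500', '0.511,-0.384,0.0460', '0.506,-0.382,0.0515', '0.501,-0.383,0.0471', '0.496,-0.383,0.0490', '0.492,-0.382,0.0496', '0.487,-0.382,0.0493', '0.483,-0.383,0.0459']
```

View pics/crop.png

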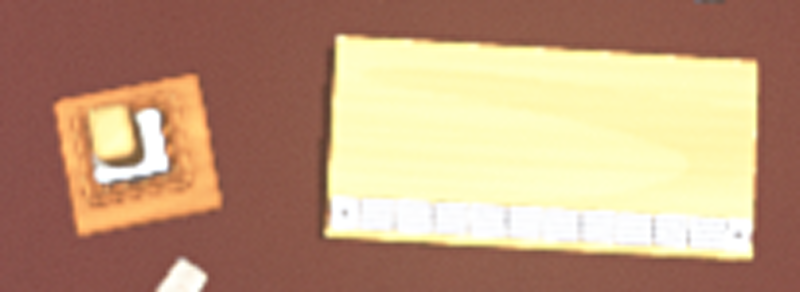

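The crop shows the wooden handle at about (110,130), set in the grey fork in the orange stand. The trim sections and the two screwed end pieces run along the board's lower edge, from (345,212) to (738,235). The measured sizes fit the description:
- **Handle:** 30x24 mm, top at z 0.135.
- **Board:** 256x120 mm.

Next I move above the roller.

Call:
servo_tool(
  steps=[
    {"tx": 1.8, "ty": -2.9, "yaw": 1.9, "claw": 8.5},
    {"tx": 1.8, "ty": -2.9, "yaw": 1.9},
    {"tx": 1.8, "ty": -2.9, "yaw": 1.9},
    {"tx": 1.8, "ty": -2.9, "yaw": 1.9},
    {"tx": 1.8, "ty": -2.9, "yaw": 1.9},
    {"tx": 1.8, "ty": -2.9, "yaw": 1.9},
    {"tx": 1.8, "ty": -2.9, "yaw": 1.9},
    {"tx": 1.8, "ty": -2.9, "yaw": 1.9},
    {"tx": 1.8, "ty": -2.9, "yaw": 1.9},
    {"tx": 1.8, "ty": -2.9, "yaw": 1.9},
    {"tx": 1.8, "ty": -2.9, "yaw": 1.9},
    {"tx": 1.8, "ty": -2.9, "yaw": 1.9},
    {"tx": 1.8, "ty": -2.9, "yaw": 1.9},
    {"tx": 1.8, "ty": -2.9, "yaw": 1.9},
    {"tx": 1.8, "ty": -2.9, "yaw": 1.9},
    {"tx": 1.8, "ty": -2.9, "yaw": 1.9},
    {"tx": 1.8, "ty": -2.9, "yaw": 1.9},
    {"tx": 1.8, "ty": -2.9, "yaw": 1.9},
    {},
    {},
  ],
)

```text
invalid input at $.steps[0]: expected keys tx, ty, tz, yaw, claw
```

```bash
python3 - <<'E'
from h import *
im,d,m=cap("wrist"); W=cloud(d,m); cv2.imwrite("pics/w1.png",im[:,:,::-1])
P=W.reshape(-1,3)
def rect(s,t):
    Q=P[s]; (c,z,a)=cv2.minAreaRect(Q[:,:2].astype(np.float32)*1000); print(t,len(Q),np.round(c,1),np.round(z,1),round(a,2),np.median(Q,0).round(4))
n=(abs(P[:,0]-.54)<.06)&(abs(P[:,1]+.016)<.06)
rect(n&(P[:,2]>.128)&(P[:,2]<.142),"handle top"); rect(n&(P[:,2]>.034)&(P[:,2]<.046),"stand")
rect(n&(P[:,2]>.012)&(P[:,2]<.027),"base")
print(env.observe()["position"],env.observe()["tool_rot"])
E
```

```text
handle top 0 [0. 0.] [0. 0.] 0.0 [nan nan nan]
stand 0 [0. 0.] [0. 0.] 0.0 [nan nan nan]
base 0 [0. 0.] [0. 0.] 0.0 [nan nan nan]
[0.21646385 0.5053728  0.21434448] [[-9.19194283e-01  3.93803784e-01 -6.70394787e-04]
 [ 3.93804265e-01  9.19193891e-01 -8.89702185e-04]
 [ 2.65854705e-04 -1.08181349e-03 -9.99999380e-01]]
  return _methods._mean(a, axis=axis, dtype=dtype,
  ret = um.true_divide(
```

View pics/w1.png

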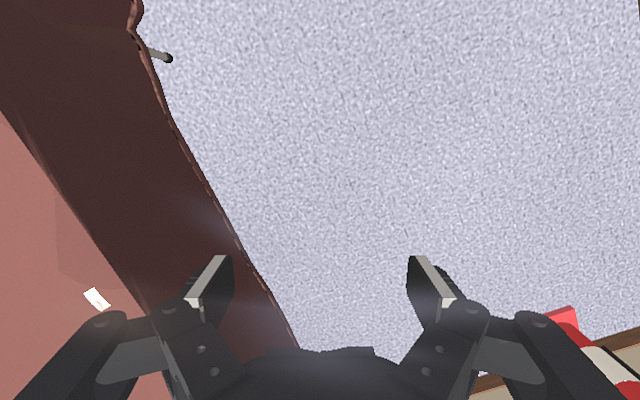

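The wrist view shows only the floor and the table's edge at left: the move was refused because every row needs all five keys. I send it again with them.

Call:
servo_tool(
  steps=[
    {"tx": 1.8, "ty": -2.9, "tz": 0, "yaw": 1.9, "claw": 8.5},
    {"tx": 1.8, "ty": -2.9, "tz": 0, "yaw": 1.9, "claw": 8.5},
    {"tx": 1.8, "ty": -2.9, "tz": 0, "yaw": 1.9, "claw": 8.5},
    {"tx": 1.8, "ty": -2.9, "tz": 0, "yaw": 1.9, "claw": 8.5},
    {"tx": 1.8, "ty": -2.9, "tz": 0, "yaw": 1.9, "claw": 8.5},
    {"tx": 1.8, "ty": -2.9, "tz": 0, "yaw": 1.9, "claw": 8.5},
    {"tx": 1.8, "ty": -2.9, "tz": 0, "yaw": 1.9, "claw": 8.5},
    {"tx": 1.8, "ty": -2.9, "tz": 0, "yaw": 1.9, "claw": 8.5},
    {"tx": 1.8, "ty": -2.9, "tz": 0, "yaw": 1.9, "claw": 8.5},
    {"tx": 1.8, "ty": -2.9, "tz": 0, "yaw": 1.9, "claw": 8.5},
    {"tx": 1.8, "ty": -2.9, "tz": 0, "yaw": 1.9, "claw": 8.5},
    {"tx": 1.8, "ty": -2.9, "tz": 0, "yaw": 1.9, "claw": 8.5},
    {"tx": 1.8, "ty": -2.9, "tz": 0, "yaw": 1.9, "claw": 8.5},
    {"tx": 1.8, "ty": -2.9, "tz": 0, "yaw": 1.9, "claw": 8.5},
    {"tx": 1.8, "ty": -2.9, "tz": 0, "yaw": 1.9, "claw": 8.5},
    {"tx": 1.8, "ty": -2.9, "tz": 0, "yaw": 1.9, "claw": 8.5},
    {"tx": 1.8, "ty": -2.9, "tz": 0, "yaw": 1.9, "claw": 8.5},
    {"tx": 1.8, "ty": -2.9, "tz": 0, "yaw": 1.9, "claw": 8.5},
    {"tx": 0, "ty": 0, "tz": 0, "yaw": 0, "claw": 8.5},
    {"tx": 0, "ty": 0, "tz": 0, "yaw": 0, "claw": 8.5},
  ],
)

```text
time_s: 2.15
position: [0.5404, -0.0167, 0.2143]
tool_rot: [[-0.982, -0.19, -0.001], [-0.19, 0.982, 0.001], [0.001, 0.001, -1.0]]
ft_force: [-0.5, 0.7, 0.5]
grip_width: 0.085
gripper_force: 0.0
```

```bash
python3 - <<'E'
from h import *
im,d,m=cap("wrist"); W=cloud(d,m); cv2.imwrite("pics/w2.png",im[:,:,::-1])
P=W.reshape(-1,3)
def rect(s,t):
    Q=P[s]
    if len(Q)<5: print(t,"none"); return
    (c,z,a)=cv2.minAreaRect(Q[:,:2].astype(np.float32)*1000); print(t,len(Q),np.round(c,1),np.round(z,1),round(a,2),np.median(Q,0).round(4))
n=(abs(P[:,0]-.54)<.06)&(abs(P[:,1]+.016)<.06)
rect(n&(P[:,2]>.128)&(P[:,2]<.142),"handle top"); rect(n&(P[:,2]>.034)&(P[:,2]<.046),"stand")
rect(n&(P[:,2]>.012)&(P[:,2]<.027),"base")
o=env.observe();print(o["position"].round(4),o["tool_rot"].round(4).tolist(),o["time_s"],o["ft_force"])
E
```

```text
handle top 871 [537.4 -15.5] [28.9 23.5] 10.26 [ 0.5365 -0.0157  0.134 ]
stand 1210 [537.5 -15.5] [57.9 65.3] 11.15 [ 0.5261 -0.0203  0.0396]
base 97 [530.4 -14.3] [47.  57.8] 18.34 [ 0.5167 -0.0246  0.015 ]
[ 0.5402 -0.016   0.2146] [[-0.9817, -0.1906, -0.0008], [-0.1906, 0.9817, 0.0005], [0.0007, 0.0006, -1.0]] 2.2 [-1.22151032 -0.69912702  0.26467805]
```

View pics/w2.png

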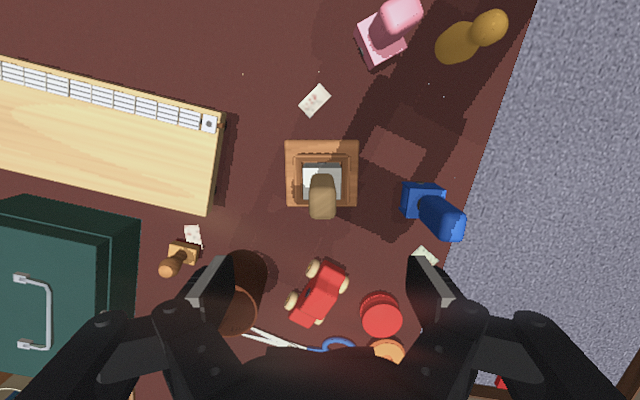

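The wrist view shows the wooden handle at (322,195) in its stand, central between the fingers. Both cameras agree to within 3 mm. I descend and grip.

Call:
servo_tool(
  steps=[
    {"tx": -0.1, "ty": 0, "tz": -1.7, "yaw": 0, "claw": 6.5},
    {"tx": 0, "ty": 0, "tz": -2, "yaw": 0, "claw": 6.5},
    {"tx": 0, "ty": 0, "tz": -2, "yaw": 0, "claw": 6.5},
    {"tx": 0, "ty": 0, "tz": -2, "yaw": 0, "claw": 6.5},
    {"tx": 0, "ty": 0, "tz": -2, "yaw": 0, "claw": 6.5},
    {"tx": 0, "ty": 0, "tz": -1, "yaw": 0, "claw": 6.5},
    {"tx": 0, "ty": 0, "tz": -1, "yaw": 0, "claw": 6.5},
    {"tx": 0, "ty": 0, "tz": 0, "yaw": 0, "claw": 4},
    {"tx": 0, "ty": 0, "tz": 0, "yaw": 0, "claw": 3},
    {"tx": 0, "ty": 0, "tz": 0, "yaw": 0, "claw": 2},
    {"tx": 0, "ty": 0, "tz": 0, "yaw": 0, "claw": 1.5},
    {"tx": 0, "ty": 0, "tz": 0, "yaw": 0, "claw": 1.5},
    {"tx": 0, "ty": 0, "tz": 0, "yaw": 0, "claw": 1.5},
    {"tx": 0, "ty": 0, "tz": 0, "yaw": 0, "claw": 1.5},
  ],
  newtons=70,
)

```text
time_s: 3.6
position: [0.54, -0.0163, 0.0988]
tool_rot: [[-0.982, -0.191, 0.002], [-0.191, 0.982, 0.0], [-0.002, -0.0, -1.0]]
ft_force: [-1.0, 1.9, 5.9]
grip_width: 0.0222
gripper_force: 69.2
```

Call:
servo_tool(
  steps=[
    {"tx": 0, "ty": 0, "tz": 0.5, "yaw": 0, "claw": 1.5},
    {"tx": 0, "ty": 0, "tz": 1, "yaw": 0, "claw": 1.5},
    {"tx": 0, "ty": 0, "tz": 1, "yaw": 0, "claw": 1.5},
    {"tx": 0, "ty": 0, "tz": 1.5, "yaw": 0, "claw": 1.5},
    {"tx": 0, "ty": 0, "tz": 2, "yaw": 0, "claw": 1.5},
    {"tx": 0, "ty": 0, "tz": 2, "yaw": 0, "claw": 1.5},
    {"tx": 0, "ty": 0, "tz": 2, "yaw": 0, "claw": 1.5},
    {"tx": 0, "ty": 0, "tz": 0, "yaw": 0, "claw": 1.5},
    {"tx": 0, "ty": 0, "tz": 0, "yaw": 0, "claw": 1.5},
  ],
)

```text
time_s: 4.5
position: [0.5394, -0.0164, 0.1976]
tool_rot: [[-0.982, -0.191, 0.0], [-0.191, 0.982, -0.0], [-0.0, -0.0, -1.0]]
ft_force: [-0.1, -0.3, -3.1]
grip_width: 0.0223
gripper_force: 69.0
```

```bash
python3 - <<'E'
from h import *
o=env.observe();print(o["position"].round(4),o["tool_rot"].round(4).tolist(),o["ft_force"],o["wrist_torque"],o["grip_width"])
im,d,m=cap("wrist"); W=cloud(d,m); cv2.imwrite("pics/w3.png",im[:,:,::-1]); P=W.reshape(-1,3)
im2,d2,m2=cap("top"); W2=cloud(d2,m2).reshape(-1,3)
for nm,Q in(("wrist",P),("top",W2)):
    Q=Q[(Q[:,0]>.47)&(Q[:,0]<.62)&(Q[:,1]<-.12)&(Q[:,1]>-.41)&(Q[:,2]>.03)&(Q[:,2]<.08)]
    if len(Q)<50: continue
    c,s,a=cv2.minAreaRect(Q[:,:2].astype(np.float32)*1000); print(nm,len(Q),c,s,a)
    B=Q[(Q[:,0]>.525)&(Q[:,0]<.59)]; A=np.c_[B[:,1]+.262,np.ones(len(B))]; print("board z fit (slope y, z at mid)",np.linalg.lstsq(A,B[:,2],rcond=None)[0])
E
```

```text
[ 0.5394 -0.0164  0.1976] [[-0.9816, -0.1909, 0.0001], [-0.1909, 0.9816, -0.0], [-0.0, -0.0001, -1.0]] [-0.09036026 -0.28106492 -3.06203958] [ 0.00068131 -0.00717621 -0.05230276] 0.022340453048496835
wrist 24882 (538.3245239257812, -246.3741455078125) (222.01927185058594, 120.28827667236328) 86.49981689453125
board z fit (slope y, z at mid) [0.00367638 0.04829986]
top 5529 (539.4448852539062, -264.8450927734375) (255.55941772460938, 121.08750915527344) 86.36898803710938
board z fit (slope y, z at mid) [0.01044046 0.04865051]
```

View pics/w3.png

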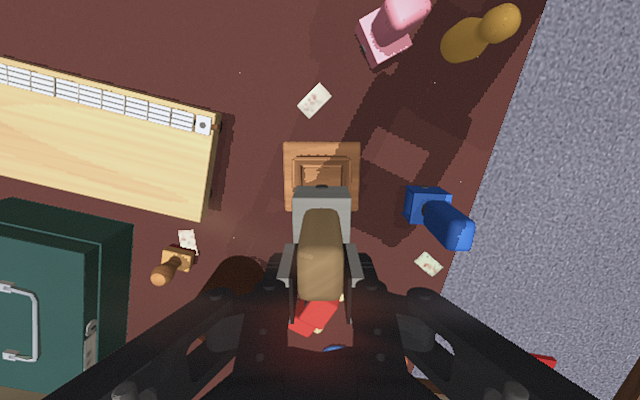

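The roller is held upright between the fingers at (320,250), and the stand's pocket at (322,180) is empty. The board is at z of about 0.0485. I move over the left end piece.

Call:
servo_tool(
  steps=[
    {"tx": -0.39, "ty": -1.23, "tz": 0, "yaw": -1.46, "claw": 1.5},
    {"tx": -0.39, "ty": -1.23, "tz": 0, "yaw": -1.46, "claw": 1.5},
    {"tx": -0.39, "ty": -1.23, "tz": 0, "yaw": -1.46, "claw": 1.5},
    {"tx": -0.39, "ty": -1.23, "tz": 0, "yaw": -1.46, "claw": 1.5},
    {"tx": -0.39, "ty": -1.23, "tz": 0, "yaw": -1.46, "claw": 1.5},
    {"tx": -0.39, "ty": -1.23, "tz": 0, "yaw": -1.46, "claw": 1.5},
    {"tx": -0.39, "ty": -1.23, "tz": 0, "yaw": -1.46, "claw": 1.5},
    {"tx": -0.39, "ty": -1.23, "tz": 0, "yaw": -1.46, "claw": 1.5},
    {"tx": -0.39, "ty": -1.23, "tz": 0, "yaw": -1.46, "claw": 1.5},
    {"tx": -0.39, "ty": -1.23, "tz": 0, "yaw": -1.46, "claw": 1.5},
    {"tx": 0, "ty": 0, "tz": -1.2, "yaw": 0, "claw": 1.5},
    {"tx": 0, "ty": 0, "tz": -1.2, "yaw": 0, "claw": 1.5},
    {"tx": 0, "ty": 0, "tz": -1.2, "yaw": 0, "claw": 1.5},
    {"tx": 0, "ty": 0, "tz": -1.2, "yaw": 0, "claw": 1.5},
    {"tx": 0, "ty": 0, "tz": 0, "yaw": 0, "claw": 1.5},
    {"tx": 0, "ty": 0, "tz": 0, "yaw": 0, "claw": 1.5},
  ],
)

```text
time_s: 6.2
position: [0.5007, -0.1398, 0.1501]
tool_rot: [[-0.998, 0.063, 0.0], [0.063, 0.998, -0.0], [-0.0, -0.0, -1.0]]
ft_force: [1.0, 0.6, -2.0]
grip_width: 0.0224
gripper_force: 68.9
```

```bash
cat > st.py <<'E'
from h import *
o=env.observe(); p=o["position"]; t=np.array([.4924,-.262]); yr=np.array([.0628,.998])
R=o["tool_rot"]; print(o["time_s"],"p",p.round(4),"yaw",np.degrees(np.arctan2(-R[0,1],R[1,1])).round(2),"F",o["ft_force"].round(1),"M",o["wrist_torque"].round(2),"along",((p[:2]-t)@yr*1000).round(1),"across",((p[:2]-t)@[.998,-.0628]*1000).round(1),"w",o["grip_width"])
E
cat > look.py <<'E'
import sys; from h import *
im,d,m=cap("scene"); W=cloud(d,m)
x0,x1,y0,y1=270,400,160,290
cv2.imwrite("pics/"+sys.argv[1],cv2.resize(im[y0:y1,x0:x1,::-1],None,fx=4.6,fy=4.6,interpolation=cv2.INTER_CUBIC))
E
python3 st.py
```

```text
6.2 p [ 0.5007 -0.1398  0.1501] yaw -3.63 F [ 1.   0.6 -2. ] M [ 0.01  0.06 -0.  ] along 122.4 across 0.6 w 0.022430325752406746
```

Call:
servo_tool(
  steps=[
    {"tx": 0, "ty": 0, "tz": -0.2, "yaw": 0, "claw": 1.5},
    {"tx": 0, "ty": 0, "tz": -0.2, "yaw": 0, "claw": 1.5},
    {"tx": 0, "ty": 0, "tz": -0.1, "yaw": 0, "claw": 1.5},
    {"tx": 0, "ty": 0, "tz": 0, "yaw": 0, "claw": 1.5},
    {"tx": 0, "ty": 0, "tz": 0, "yaw": 0, "claw": 1.5},
  ],
)

```text
time_s: 6.7
position: [0.5006, -0.1395, 0.1449]
tool_rot: [[-0.998, 0.063, 0.0], [0.063, 0.998, -0.0], [-0.0, -0.0, -1.0]]
ft_force: [-0.6, 0.1, -2.9]
grip_width: 0.0226
gripper_force: 68.9
```

Call:
servo_tool(
  steps=[
    {"tx": 0, "ty": 0, "tz": -0.1, "yaw": 0, "claw": 1.5},
    {"tx": 0, "ty": 0, "tz": 0, "yaw": 0, "claw": 1.5},
  ],
)

```text
time_s: 6.9
position: [0.5006, -0.1394, 0.1437]
tool_rot: [[-0.998, 0.063, -0.0], [0.063, 0.998, 0.0], [0.0, 0.0, -1.0]]
ft_force: [0.0, 0.4, -2.9]
grip_width: 0.0225
gripper_force: 68.9
```

Call:
servo_tool(
  steps=[
    {"tx": 0, "ty": 0, "tz": -0.1, "yaw": 0, "claw": 1.5},
    {"tx": 0, "ty": 0, "tz": 0, "yaw": 0, "claw": 1.5},
  ],
)

```text
time_s: 7.1
position: [0.5006, -0.1394, 0.1427]
tool_rot: [[-0.998, 0.063, -0.0], [0.063, 0.998, 0.0], [0.0, 0.0, -1.0]]
ft_force: [-0.4, -0.6, -2.3]
grip_width: 0.0227
gripper_force: 68.9
```

Call:
servo_tool(
  steps=[
    {"tx": 0, "ty": 0, "tz": -0.05, "yaw": 0, "claw": 1.5},
    {"tx": 0, "ty": 0, "tz": 0, "yaw": 0, "claw": 1.5},
  ],
)

```text
time_s: 7.3
position: [0.5007, -0.1395, 0.1424]
tool_rot: [[-0.998, 0.063, 0.0], [0.063, 0.998, -0.0], [-0.0, -0.0, -1.0]]
ft_force: [-0.7, 0.1, -1.0]
grip_width: 0.0224
gripper_force: 69.2
```

Call:
servo_tool(
  steps=[
    {"tx": 0, "ty": 0, "tz": -0.05, "yaw": 0, "claw": 1.5},
    {"tx": 0, "ty": 0, "tz": 0, "yaw": 0, "claw": 1.5},
  ],
)

```text
time_s: 7.5
position: [0.5008, -0.1396, 0.1422]
tool_rot: [[-0.998, 0.063, 0.001], [0.063, 0.998, -0.0], [-0.001, -0.0, -1.0]]
ft_force: [-0.6, -0.3, 2.7]
grip_width: 0.0225
gripper_force: 69.6
```

Call:
servo_tool(
  steps=[
    {"tx": 0, "ty": 0, "tz": -0.05, "yaw": 0, "claw": 1.5},
    {"tx": 0, "ty": 0, "tz": 0, "yaw": 0, "claw": 1.5},
  ],
)

```text
time_s: 7.7
position: [0.5009, -0.1397, 0.1419]
tool_rot: [[-0.998, 0.063, 0.001], [0.063, 0.998, -0.001], [-0.001, -0.001, -1.0]]
ft_force: [-1.0, -0.2, 5.9]
grip_width: 0.0222
gripper_force: 70.1
```

Call:
servo_tool(
  steps=[
    {"tx": 0, "ty": 0, "tz": -0.05, "yaw": 0, "claw": 1.5},
    {"tx": 0, "ty": 0, "tz": 0, "yaw": 0, "claw": 1.5},
  ],
)

```text
time_s: 7.9
position: [0.501, -0.1398, 0.1418]
tool_rot: [[-0.998, 0.063, 0.002], [0.063, 0.998, -0.001], [-0.002, -0.001, -1.0]]
ft_force: [-0.5, 1.0, 8.2]
grip_width: 0.0228
gripper_force: 70.4
```

Contact began at TCP z of about 0.1424, and the force grows by about 6.5 N per mm of command. I press to about 15 N and roll one section at a time towards -y, checking the force each time.

Call:
servo_tool(
  steps=[
    {"tx": 0, "ty": 0, "tz": -0.06, "yaw": 0, "claw": 1.5},
    {"tx": -0.01, "ty": -0.2, "tz": 0, "yaw": 0, "claw": 1.5},
    {"tx": -0.01, "ty": -0.2, "tz": 0, "yaw": 0, "claw": 1.5},
    {"tx": -0.01, "ty": -0.2, "tz": 0, "yaw": 0, "claw": 1.5},
    {"tx": -0.02, "ty": -0.2, "tz": 0, "yaw": 0, "claw": 1.5},
  ],
)

```text
time_s: 8.4
position: [0.5006, -0.1467, 0.1416]
tool_rot: [[-0.998, 0.063, 0.002], [0.063, 0.998, 0.001], [-0.002, 0.001, -1.0]]
ft_force: [-0.3, 4.8, 11.6]
grip_width: 0.0228
gripper_force: 71.1
```

Call:
servo_tool(
  steps=[
    {"tx": -0.01, "ty": -0.2, "tz": 0, "yaw": 0, "claw": 1.5},
    {"tx": -0.01, "ty": -0.2, "tz": 0, "yaw": 0, "claw": 1.5},
    {"tx": -0.01, "ty": -0.2, "tz": 0, "yaw": 0, "claw": 1.5},
    {"tx": -0.01, "ty": -0.2, "tz": 0, "yaw": 0, "claw": 1.5},
  ],
)

```text
time_s: 8.8
position: [0.5002, -0.1559, 0.1415]
tool_rot: [[-0.998, 0.063, 0.002], [0.063, 0.998, -0.001], [-0.002, -0.001, -1.0]]
ft_force: [-2.3, 1.1, 9.5]
grip_width: 0.0225
gripper_force: 70.7
```

Call:
servo_tool(
  steps=[
    {"tx": -0.02, "ty": -0.2, "tz": 0, "yaw": 0, "claw": 1.5},
    {"tx": -0.01, "ty": -0.2, "tz": 0, "yaw": 0, "claw": 1.5},
    {"tx": -0.01, "ty": -0.2, "tz": 0, "yaw": 0, "claw": 1.5},
    {"tx": -0.01, "ty": -0.2, "tz": 0, "yaw": 0, "claw": 1.5},
  ],
)

```text
time_s: 9.2
position: [0.4996, -0.1634, 0.1415]
tool_rot: [[-0.998, 0.063, 0.002], [0.063, 0.998, -0.0], [-0.002, 0.0, -1.0]]
ft_force: [-1.8, 5.3, 12.4]
grip_width: 0.0225
gripper_force: 71.0
```

Call:
servo_tool(
  steps=[
    {"tx": -0.02, "ty": -0.22, "tz": 0, "yaw": 0, "claw": 1.5},
    {"tx": -0.02, "ty": -0.22, "tz": 0, "yaw": 0, "claw": 1.5},
    {"tx": -0.02, "ty": -0.22, "tz": 0, "yaw": 0, "claw": 1.5},
    {"tx": -0.01, "ty": -0.22, "tz": 0, "yaw": 0, "claw": 1.5},
    {"tx": -0.01, "ty": -0.22, "tz": 0, "yaw": 0, "claw": 1.5},
  ],
)

```text
time_s: 9.7
position: [0.4989, -0.1746, 0.1415]
tool_rot: [[-0.998, 0.063, 0.002], [0.063, 0.998, -0.001], [-0.002, -0.001, -1.0]]
ft_force: [-1.7, 0.6, 9.9]
grip_width: 0.0228
gripper_force: 70.6
```

Call:
servo_tool(
  steps=[
    {"tx": -0.02, "ty": -0.22, "tz": 0, "yaw": 0, "claw": 1.5},
    {"tx": -0.02, "ty": -0.22, "tz": 0, "yaw": 0, "claw": 1.5},
    {"tx": -0.02, "ty": -0.22, "tz": 0, "yaw": 0, "claw": 1.5},
    {"tx": -0.01, "ty": -0.22, "tz": 0, "yaw": 0, "claw": 1.5},
    {"tx": -0.01, "ty": -0.22, "tz": 0, "yaw": 0, "claw": 1.5},
  ],
)

```text
time_s: 10.2
position: [0.4981, -0.1855, 0.1415]
tool_rot: [[-0.998, 0.063, 0.002], [0.063, 0.998, -0.0], [-0.002, -0.0, -1.0]]
ft_force: [-1.3, 5.0, 11.2]
grip_width: 0.0225
gripper_force: 70.9
```

Call:
servo_tool(
  steps=[
    {"tx": -0.02, "ty": -0.22, "tz": 0, "yaw": 0, "claw": 1.5},
    {"tx": -0.01, "ty": -0.22, "tz": 0, "yaw": 0, "claw": 1.5},
    {"tx": -0.02, "ty": -0.22, "tz": 0, "yaw": 0, "claw": 1.5},
    {"tx": -0.01, "ty": -0.22, "tz": 0, "yaw": 0, "claw": 1.5},
    {"tx": -0.01, "ty": -0.22, "tz": 0, "yaw": 0, "claw": 1.5},
  ],
)

```text
time_s: 10.7
position: [0.4974, -0.1966, 0.1415]
tool_rot: [[-0.998, 0.063, 0.002], [0.063, 0.998, -0.001], [-0.002, -0.001, -1.0]]
ft_force: [-0.7, 0.4, 8.8]
grip_width: 0.0223
gripper_force: 70.5
```

Call:
servo_tool(
  steps=[
    {"tx": -0.02, "ty": -0.22, "tz": -0.03, "yaw": 0, "claw": 1.5},
    {"tx": -0.01, "ty": -0.22, "tz": 0, "yaw": 0, "claw": 1.5},
    {"tx": -0.02, "ty": -0.22, "tz": 0, "yaw": 0, "claw": 1.5},
    {"tx": -0.01, "ty": -0.22, "tz": 0, "yaw": 0, "claw": 1.5},
    {"tx": -0.01, "ty": -0.22, "tz": 0, "yaw": 0, "claw": 1.5},
  ],
)

```text
time_s: 11.2
position: [0.4967, -0.2074, 0.1413]
tool_rot: [[-0.998, 0.063, 0.002], [0.063, 0.998, -0.0], [-0.002, -0.0, -1.0]]
ft_force: [-0.2, 5.4, 13.2]
grip_width: 0.0227
gripper_force: 71.2
```

Call:
servo_tool(
  steps=[
    {"tx": -0.02, "ty": -0.22, "tz": 0, "yaw": 0, "claw": 1.5},
    {"tx": -0.01, "ty": -0.22, "tz": 0, "yaw": 0, "claw": 1.5},
    {"tx": -0.02, "ty": -0.22, "tz": 0, "yaw": 0, "claw": 1.5},
    {"tx": -0.01, "ty": -0.22, "tz": 0, "yaw": 0, "claw": 1.5},
    {"tx": -0.01, "ty": -0.22, "tz": 0, "yaw": 0, "claw": 1.5},
  ],
)

```text
time_s: 11.7
position: [0.496, -0.2187, 0.1413]
tool_rot: [[-0.998, 0.063, 0.002], [0.063, 0.998, -0.001], [-0.002, -0.001, -1.0]]
ft_force: [-1.9, 1.6, 8.9]
grip_width: 0.0226
gripper_force: 70.6
```

Call:
servo_tool(
  steps=[
    {"tx": -0.02, "ty": -0.22, "tz": 0, "yaw": 0, "claw": 1.5},
    {"tx": -0.01, "ty": -0.22, "tz": 0, "yaw": 0, "claw": 1.5},
    {"tx": -0.02, "ty": -0.22, "tz": 0, "yaw": 0, "claw": 1.5},
    {"tx": -0.01, "ty": -0.22, "tz": 0, "yaw": 0, "claw": 1.5},
    {"tx": -0.01, "ty": -0.22, "tz": 0, "yaw": 0, "claw": 1.5},
  ],
)

```text
time_s: 12.2
position: [0.4953, -0.2295, 0.1412]
tool_rot: [[-0.998, 0.063, 0.002], [0.063, 0.998, -0.0], [-0.002, -0.0, -1.0]]
ft_force: [-0.9, 5.5, 10.9]
grip_width: 0.0228
gripper_force: 71.0
```

Call:
servo_tool(
  steps=[
    {"tx": -0.02, "ty": -0.22, "tz": 0, "yaw": 0, "claw": 1.5},
    {"tx": -0.01, "ty": -0.22, "tz": 0, "yaw": 0, "claw": 1.5},
    {"tx": -0.02, "ty": -0.22, "tz": 0, "yaw": 0, "claw": 1.5},
    {"tx": -0.01, "ty": -0.22, "tz": 0, "yaw": 0, "claw": 1.5},
    {"tx": -0.01, "ty": -0.22, "tz": 0, "yaw": 0, "claw": 1.5},
  ],
)

```text
time_s: 12.7
position: [0.4946, -0.2407, 0.1412]
tool_rot: [[-0.998, 0.062, 0.002], [0.062, 0.998, -0.001], [-0.002, -0.001, -1.0]]
ft_force: [-0.3, 1.0, 8.8]
grip_width: 0.0226
gripper_force: 70.4
```

Call:
servo_tool(
  steps=[
    {"tx": -0.02, "ty": -0.22, "tz": -0.03, "yaw": 0, "claw": 1.5},
    {"tx": -0.01, "ty": -0.22, "tz": 0, "yaw": 0, "claw": 1.5},
    {"tx": -0.02, "ty": -0.22, "tz": 0, "yaw": 0, "claw": 1.5},
    {"tx": -0.01, "ty": -0.22, "tz": 0, "yaw": 0, "claw": 1.5},
    {"tx": -0.01, "ty": -0.22, "tz": 0, "yaw": 0, "claw": 1.5},
    {"tx": -0.02, "ty": -0.22, "tz": 0, "yaw": 0, "claw": 1.5},
    {"tx": -0.01, "ty": -0.22, "tz": 0, "yaw": 0, "claw": 1.5},
    {"tx": -0.02, "ty": -0.22, "tz": 0, "yaw": 0, "claw": 1.5},
    {"tx": -0.01, "ty": -0.22, "tz": 0, "yaw": 0, "claw": 1.5},
    {"tx": -0.01, "ty": -0.22, "tz": 0, "yaw": 0, "claw": 1.5},
  ],
)

```text
time_s: 13.7
position: [0.4932, -0.2628, 0.141]
tool_rot: [[-0.998, 0.063, 0.002], [0.063, 0.998, -0.001], [-0.002, -0.001, -1.0]]
ft_force: [-0.6, 1.4, 9.0]
grip_width: 0.0226
gripper_force: 70.5
```

Call:
servo_tool(
  steps=[
    {"tx": -0.02, "ty": -0.22, "tz": -0.02, "yaw": 0, "claw": 1.5},
    {"tx": -0.01, "ty": -0.22, "tz": 0, "yaw": 0, "claw": 1.5},
    {"tx": -0.02, "ty": -0.22, "tz": 0, "yaw": 0, "claw": 1.5},
    {"tx": -0.01, "ty": -0.22, "tz": 0, "yaw": 0, "claw": 1.5},
    {"tx": -0.01, "ty": -0.22, "tz": 0, "yaw": 0, "claw": 1.5},
    {"tx": -0.02, "ty": -0.22, "tz": 0, "yaw": 0, "claw": 1.5},
    {"tx": -0.01, "ty": -0.22, "tz": 0, "yaw": 0, "claw": 1.5},
    {"tx": -0.01, "ty": -0.22, "tz": 0, "yaw": 0, "claw": 1.5},
    {"tx": -0.01, "ty": -0.22, "tz": 0, "yaw": 0, "claw": 1.5},
    {"tx": -0.01, "ty": -0.22, "tz": 0, "yaw": 0, "claw": 1.5},
  ],
)

```text
time_s: 14.7
position: [0.4919, -0.2847, 0.1407]
tool_rot: [[-0.998, 0.062, 0.002], [0.062, 0.998, -0.001], [-0.002, -0.001, -1.0]]
ft_force: [-0.7, 1.4, 7.6]
grip_width: 0.0227
gripper_force: 70.4
```

Call:
servo_tool(
  steps=[
    {"tx": -0.01, "ty": -0.22, "tz": -0.06, "yaw": 0, "claw": 1.5},
    {"tx": -0.01, "ty": -0.22, "tz": 0, "yaw": 0, "claw": 1.5},
    {"tx": -0.02, "ty": -0.22, "tz": 0, "yaw": 0, "claw": 1.5},
    {"tx": -0.01, "ty": -0.22, "tz": 0, "yaw": 0, "claw": 1.5},
    {"tx": -0.01, "ty": -0.22, "tz": 0, "yaw": 0, "claw": 1.5},
    {"tx": -0.02, "ty": -0.22, "tz": 0, "yaw": 0, "claw": 1.5},
    {"tx": -0.01, "ty": -0.22, "tz": 0, "yaw": 0, "claw": 1.5},
    {"tx": -0.02, "ty": -0.22, "tz": 0, "yaw": 0, "claw": 1.5},
    {"tx": -0.01, "ty": -0.22, "tz": 0, "yaw": 0, "claw": 1.5},
    {"tx": -0.01, "ty": -0.22, "tz": 0, "yaw": 0, "claw": 1.5},
  ],
)

```text
time_s: 15.7
position: [0.4906, -0.3069, 0.1404]
tool_rot: [[-0.998, 0.063, 0.002], [0.063, 0.998, -0.002], [-0.002, -0.002, -1.0]]
ft_force: [-0.8, 0.5, 9.3]
grip_width: 0.0227
gripper_force: 70.6
```

Call:
servo_tool(
  steps=[
    {"tx": -0.02, "ty": -0.22, "tz": -0.04, "yaw": 0, "claw": 1.5},
    {"tx": -0.01, "ty": -0.22, "tz": 0, "yaw": 0, "claw": 1.5},
    {"tx": -0.02, "ty": -0.22, "tz": 0, "yaw": 0, "claw": 1.5},
    {"tx": -0.01, "ty": -0.22, "tz": 0, "yaw": 0, "claw": 1.5},
    {"tx": -0.01, "ty": -0.22, "tz": 0, "yaw": 0, "claw": 1.5},
    {"tx": -0.02, "ty": -0.22, "tz": 0, "yaw": 0, "claw": 1.5},
    {"tx": -0.01, "ty": -0.22, "tz": 0, "yaw": 0, "claw": 1.5},
    {"tx": -0.01, "ty": -0.22, "tz": 0, "yaw": 0, "claw": 1.5},
    {"tx": -0.01, "ty": -0.22, "tz": 0, "yaw": 0, "claw": 1.5},
    {"tx": -0.01, "ty": -0.22, "tz": 0, "yaw": 0, "claw": 1.5},
  ],
)

```text
time_s: 16.7
position: [0.4893, -0.3289, 0.1401]
tool_rot: [[-0.998, 0.062, 0.002], [0.062, 0.998, -0.002], [-0.002, -0.002, -1.0]]
ft_force: [-2.4, 0.4, 10.4]
grip_width: 0.0228
gripper_force: 70.7
```

Call:
servo_tool(
  steps=[
    {"tx": -0.02, "ty": -0.22, "tz": -0.04, "yaw": 0, "claw": 1.5},
    {"tx": -0.01, "ty": -0.22, "tz": 0, "yaw": 0, "claw": 1.5},
    {"tx": -0.02, "ty": -0.22, "tz": 0, "yaw": 0, "claw": 1.5},
    {"tx": -0.01, "ty": -0.22, "tz": 0, "yaw": 0, "claw": 1.5},
    {"tx": -0.01, "ty": -0.22, "tz": 0, "yaw": 0, "claw": 1.5},
    {"tx": -0.02, "ty": -0.22, "tz": 0, "yaw": 0, "claw": 1.5},
    {"tx": -0.01, "ty": -0.22, "tz": 0, "yaw": 0, "claw": 1.5},
    {"tx": -0.01, "ty": -0.22, "tz": 0, "yaw": 0, "claw": 1.5},
    {"tx": -0.01, "ty": -0.22, "tz": 0, "yaw": 0, "claw": 1.5},
    {"tx": -0.01, "ty": -0.22, "tz": 0, "yaw": 0, "claw": 1.5},
  ],
)

```text
time_s: 17.7
position: [0.488, -0.351, 0.1397]
tool_rot: [[-0.998, 0.063, 0.002], [0.063, 0.998, -0.002], [-0.002, -0.002, -1.0]]
ft_force: [-2.4, 0.7, 10.4]
grip_width: 0.0225
gripper_force: 70.7
```

Call:
servo_tool(
  steps=[
    {"tx": -0.02, "ty": -0.22, "tz": -0.04, "yaw": 0, "claw": 1.5},
    {"tx": -0.01, "ty": -0.22, "tz": 0, "yaw": 0, "claw": 1.5},
    {"tx": -0.02, "ty": -0.22, "tz": 0, "yaw": 0, "claw": 1.5},
    {"tx": -0.01, "ty": -0.22, "tz": 0, "yaw": 0, "claw": 1.5},
    {"tx": -0.01, "ty": -0.22, "tz": 0, "yaw": 0, "claw": 1.5},
    {"tx": -0.02, "ty": -0.22, "tz": 0, "yaw": 0, "claw": 1.5},
    {"tx": -0.01, "ty": -0.22, "tz": 0, "yaw": 0, "claw": 1.5},
    {"tx": -0.02, "ty": -0.22, "tz": 0, "yaw": 0, "claw": 1.5},
    {"tx": -0.02, "ty": -0.22, "tz": 0, "yaw": 0, "claw": 1.5},
    {"tx": -0.02, "ty": -0.22, "tz": 0, "yaw": 0, "claw": 1.5},
  ],
)

```text
time_s: 18.7
position: [0.4864, -0.3732, 0.1394]
tool_rot: [[-0.998, 0.063, 0.002], [0.063, 0.998, -0.003], [-0.002, -0.003, -1.0]]
ft_force: [-0.2, 0.9, 10.3]
grip_width: 0.0225
gripper_force: 70.7
```

Call:
servo_tool(
  steps=[
    {"tx": -0.02, "ty": -0.22, "tz": 0, "yaw": 0, "claw": 1.5},
    {"tx": -0.02, "ty": -0.22, "tz": 0, "yaw": 0, "claw": 1.5},
    {"tx": -0.02, "ty": -0.22, "tz": 0, "yaw": 0, "claw": 1.5},
    {"tx": 0, "ty": 0, "tz": 0, "yaw": 0, "claw": 1.5},
  ],
)

```text
time_s: 19.1
position: [0.4858, -0.3802, 0.1394]
tool_rot: [[-0.998, 0.063, 0.002], [0.063, 0.998, -0.003], [-0.003, -0.003, -1.0]]
ft_force: [-0.9, -0.8, 10.0]
grip_width: 0.0225
gripper_force: 70.6
```

```bash
python3 st.py; python3 - <<'E'
from h import *
im,d,m=cap("wrist"); cv2.imwrite("pics/w4.png",im[:,:,::-1])
E
```

```text
19.1 p [ 0.4858 -0.3802  0.1394] yaw -3.61 F [-0.9 -0.8 10. ] M [-0.11  0.23 -0.06] along -118.3 across 0.8 w 0.02245786062240787
```

View pics/w4.png

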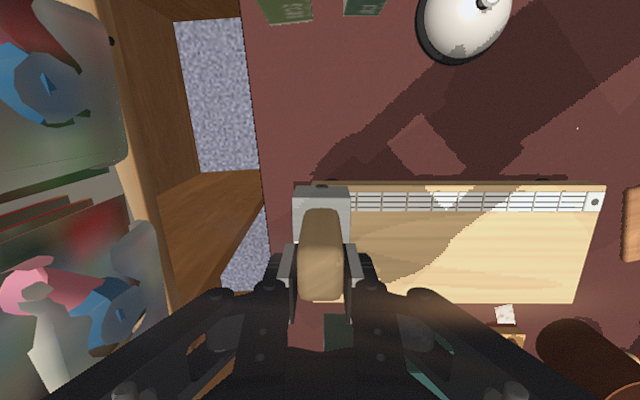

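The wrist view shows the roller on the far end piece at (320,200), and the trim behind it is a flat, even strip up to (600,200). The heights at the two end pieces give a slope of 0.010. The middle sections may still be a few tenths of a millimetre high, so I roll back at about 17 N.

Call:
servo_tool(
  steps=[
    {"tx": 0, "ty": 0, "tz": -0.05, "yaw": 0, "claw": 1.5},
    {"tx": 0.01, "ty": 0.3, "tz": -0.02, "yaw": 0, "claw": 1.5},
    {"tx": 0.02, "ty": 0.3, "tz": 0, "yaw": 0, "claw": 1.5},
    {"tx": 0.02, "ty": 0.3, "tz": 0, "yaw": 0, "claw": 1.5},
    {"tx": 0.02, "ty": 0.3, "tz": 0, "yaw": 0, "claw": 1.5},
    {"tx": 0.02, "ty": 0.3, "tz": 0, "yaw": 0, "claw": 1.5},
    {"tx": 0.01, "ty": 0.3, "tz": 0.01, "yaw": 0, "claw": 1.5},
  ],
)

```text
time_s: 19.85
position: [0.487, -0.3623, 0.1394]
tool_rot: [[-0.998, 0.063, 0.003], [0.063, 0.998, -0.005], [-0.003, -0.005, -1.0]]
ft_force: [-1.3, -0.1, 13.6]
grip_width: 0.0225
gripper_force: 71.1
```

Call:
servo_tool(
  steps=[
    {"tx": 0.02, "ty": 0.3, "tz": 0, "yaw": 0, "claw": 1.5},
    {"tx": 0.02, "ty": 0.3, "tz": 0, "yaw": 0, "claw": 1.5},
    {"tx": 0.02, "ty": 0.3, "tz": 0.01, "yaw": 0, "claw": 1.5},
    {"tx": 0.02, "ty": 0.3, "tz": 0, "yaw": 0, "claw": 1.5},
    {"tx": 0.02, "ty": 0.3, "tz": 0, "yaw": 0, "claw": 1.5},
    {"tx": 0.02, "ty": 0.3, "tz": 0.01, "yaw": 0, "claw": 1.5},
    {"tx": 0.02, "ty": 0.3, "tz": 0, "yaw": 0, "claw": 1.5},
  ],
)

```text
time_s: 20.55
position: [0.4885, -0.3414, 0.1397]
tool_rot: [[-0.998, 0.063, 0.003], [0.063, 0.998, -0.005], [-0.004, -0.005, -1.0]]
ft_force: [-1.4, -0.4, 14.2]
grip_width: 0.0228
gripper_force: 71.2
```

Call:
servo_tool(
  steps=[
    {"tx": 0.02, "ty": 0.3, "tz": 0.01, "yaw": 0, "claw": 1.5},
    {"tx": 0.02, "ty": 0.3, "tz": 0, "yaw": 0, "claw": 1.5},
    {"tx": 0.02, "ty": 0.3, "tz": 0, "yaw": 0, "claw": 1.5},
    {"tx": 0.02, "ty": 0.3, "tz": 0.01, "yaw": 0, "claw": 1.5},
    {"tx": 0.02, "ty": 0.3, "tz": 0, "yaw": 0, "claw": 1.5},
    {"tx": 0.02, "ty": 0.3, "tz": 0, "yaw": 0, "claw": 1.5},
    {"tx": 0.02, "ty": 0.3, "tz": 0.01, "yaw": 0, "claw": 1.5},
  ],
)

```text
time_s: 21.25
position: [0.4899, -0.3204, 0.14]
tool_rot: [[-0.998, 0.063, 0.003], [0.063, 0.998, -0.005], [-0.004, -0.005, -1.0]]
ft_force: [-2.3, -0.5, 15.2]
grip_width: 0.0228
gripper_force: 71.3
```

Call:
servo_tool(
  steps=[
    {"tx": 0.02, "ty": 0.3, "tz": 0, "yaw": 0, "claw": 1.5},
    {"tx": 0.02, "ty": 0.3, "tz": 0.01, "yaw": 0, "claw": 1.5},
    {"tx": 0.02, "ty": 0.3, "tz": 0, "yaw": 0, "claw": 1.5},
    {"tx": 0.02, "ty": 0.3, "tz": 0.01, "yaw": 0, "claw": 1.5},
    {"tx": 0.02, "ty": 0.3, "tz": 0, "yaw": 0, "claw": 1.5},
    {"tx": 0.02, "ty": 0.3, "tz": 0.01, "yaw": 0, "claw": 1.5},
    {"tx": 0.02, "ty": 0.3, "tz": 0, "yaw": 0, "claw": 1.5},
  ],
)

```text
time_s: 21.95
position: [0.4913, -0.2993, 0.1403]
tool_rot: [[-0.998, 0.063, 0.004], [0.063, 0.998, -0.005], [-0.004, -0.004, -1.0]]
ft_force: [-2.4, 0.2, 14.9]
grip_width: 0.0228
gripper_force: 71.3
```

Call:
servo_tool(
  steps=[
    {"tx": 0.02, "ty": 0.3, "tz": 0, "yaw": 0, "claw": 1.5},
    {"tx": 0.02, "ty": 0.3, "tz": 0.01, "yaw": 0, "claw": 1.5},
    {"tx": 0.02, "ty": 0.3, "tz": 0, "yaw": 0, "claw": 1.5},
    {"tx": 0.02, "ty": 0.3, "tz": 0.01, "yaw": 0, "claw": 1.5},
    {"tx": 0.02, "ty": 0.3, "tz": 0, "yaw": 0, "claw": 1.5},
    {"tx": 0.02, "ty": 0.3, "tz": 0, "yaw": 0, "claw": 1.5},
    {"tx": 0.02, "ty": 0.3, "tz": 0, "yaw": 0, "claw": 1.5},
  ],
)

```text
time_s: 22.65
position: [0.4927, -0.2783, 0.1405]
tool_rot: [[-0.998, 0.063, 0.004], [0.063, 0.998, -0.005], [-0.004, -0.004, -1.0]]
ft_force: [-1.0, -0.8, 16.2]
grip_width: 0.0228
gripper_force: 71.3
```

Call:
servo_tool(
  steps=[
    {"tx": 0.02, "ty": 0.3, "tz": 0, "yaw": 0, "claw": 1.5},
    {"tx": 0.02, "ty": 0.3, "tz": 0.01, "yaw": 0, "claw": 1.5},
    {"tx": 0.02, "ty": 0.3, "tz": 0, "yaw": 0, "claw": 1.5},
    {"tx": 0.02, "ty": 0.3, "tz": 0.01, "yaw": 0, "claw": 1.5},
    {"tx": 0.02, "ty": 0.3, "tz": 0, "yaw": 0, "claw": 1.5},
    {"tx": 0.02, "ty": 0.3, "tz": 0, "yaw": 0, "claw": 1.5},
    {"tx": 0.02, "ty": 0.3, "tz": 0, "yaw": 0, "claw": 1.5},
  ],
)

```text
time_s: 23.35
position: [0.4942, -0.2573, 0.1407]
tool_rot: [[-0.998, 0.063, 0.004], [0.063, 0.998, -0.005], [-0.004, -0.004, -1.0]]
ft_force: [-1.8, -0.9, 16.7]
grip_width: 0.0229
gripper_force: 71.4
```

Call:
servo_tool(
  steps=[
    {"tx": 0.02, "ty": 0.3, "tz": 0.01, "yaw": 0, "claw": 1.5},
    {"tx": 0.02, "ty": 0.3, "tz": 0, "yaw": 0, "claw": 1.5},
    {"tx": 0.02, "ty": 0.3, "tz": 0.01, "yaw": 0, "claw": 1.5},
    {"tx": 0.02, "ty": 0.3, "tz": 0, "yaw": 0, "claw": 1.5},
    {"tx": 0.01, "ty": 0.3, "tz": 0.01, "yaw": 0, "claw": 1.5},
    {"tx": 0.01, "ty": 0.3, "tz": 0, "yaw": 0, "claw": 1.5},
    {"tx": 0.02, "ty": 0.3, "tz": 0, "yaw": 0, "claw": 1.5},
  ],
)

```text
time_s: 24.05
position: [0.4955, -0.2362, 0.1409]
tool_rot: [[-0.998, 0.063, 0.004], [0.063, 0.998, -0.004], [-0.004, -0.004, -1.0]]
ft_force: [-1.2, -0.9, 16.4]
grip_width: 0.0224
gripper_force: 71.4
```

Call:
servo_tool(
  steps=[
    {"tx": 0.02, "ty": 0.3, "tz": 0.01, "yaw": 0, "claw": 1.5},
    {"tx": 0.02, "ty": 0.3, "tz": 0, "yaw": 0, "claw": 1.5},
    {"tx": 0.02, "ty": 0.3, "tz": 0.01, "yaw": 0, "claw": 1.5},
    {"tx": 0.02, "ty": 0.3, "tz": 0, "yaw": 0, "claw": 1.5},
    {"tx": 0.01, "ty": 0.3, "tz": 0.01, "yaw": 0, "claw": 1.5},
    {"tx": 0.02, "ty": 0.3, "tz": 0, "yaw": 0, "claw": 1.5},
    {"tx": 0.02, "ty": 0.3, "tz": 0, "yaw": 0, "claw": 1.5},
  ],
)

```text
time_s: 24.75
position: [0.4968, -0.2151, 0.1411]
tool_rot: [[-0.998, 0.063, 0.004], [0.063, 0.998, -0.004], [-0.004, -0.004, -1.0]]
ft_force: [-1.4, -1.3, 15.7]
grip_width: 0.0223
gripper_force: 71.3
```

Call:
servo_tool(
  steps=[
    {"tx": 0.02, "ty": 0.3, "tz": 0.01, "yaw": 0, "claw": 1.5},
    {"tx": 0.02, "ty": 0.3, "tz": 0, "yaw": 0, "claw": 1.5},
    {"tx": 0.02, "ty": 0.3, "tz": 0.01, "yaw": 0, "claw": 1.5},
    {"tx": 0.02, "ty": 0.3, "tz": 0, "yaw": 0, "claw": 1.5},
    {"tx": 0.01, "ty": 0.3, "tz": 0.01, "yaw": 0, "claw": 1.5},
    {"tx": 0.02, "ty": 0.3, "tz": 0, "yaw": 0, "claw": 1.5},
    {"tx": 0.02, "ty": 0.3, "tz": 0, "yaw": 0, "claw": 1.5},
  ],
)

```text
time_s: 25.45
position: [0.4981, -0.194, 0.1412]
tool_rot: [[-0.998, 0.063, 0.004], [0.063, 0.998, -0.003], [-0.004, -0.003, -1.0]]
ft_force: [-1.5, -1.8, 13.6]
grip_width: 0.0223
gripper_force: 71.2
```

Call:
servo_tool(
  steps=[
    {"tx": 0.02, "ty": 0.3, "tz": 0.01, "yaw": 0, "claw": 1.5},
    {"tx": 0.02, "ty": 0.3, "tz": 0, "yaw": 0, "claw": 1.5},
    {"tx": 0.02, "ty": 0.3, "tz": 0.01, "yaw": 0, "claw": 1.5},
    {"tx": 0.02, "ty": 0.3, "tz": 0, "yaw": 0, "claw": 1.5},
    {"tx": 0.01, "ty": 0.3, "tz": 0, "yaw": 0, "claw": 1.5},
    {"tx": 0.02, "ty": 0.3, "tz": 0, "yaw": 0, "claw": 1.5},
    {"tx": 0.02, "ty": 0.3, "tz": 0, "yaw": 0, "claw": 1.5},
  ],
)

```text
time_s: 26.15
position: [0.4994, -0.1729, 0.1412]
tool_rot: [[-0.998, 0.063, 0.004], [0.063, 0.998, -0.003], [-0.004, -0.003, -1.0]]
ft_force: [-1.6, -1.4, 12.5]
grip_width: 0.0221
gripper_force: 71.2
```

Call:
servo_tool(
  steps=[
    {"tx": 0.02, "ty": 0.3, "tz": -0.02, "yaw": 0, "claw": 1.5},
    {"tx": 0.02, "ty": 0.3, "tz": 0, "yaw": 0, "claw": 1.5},
    {"tx": 0.02, "ty": 0.3, "tz": 0, "yaw": 0, "claw": 1.5},
    {"tx": 0.02, "ty": 0.3, "tz": 0, "yaw": 0, "claw": 1.5},
  ],
)

```text
time_s: 26.55
position: [0.5003, -0.1609, 0.1412]
tool_rot: [[-0.998, 0.063, 0.004], [0.063, 0.998, -0.003], [-0.004, -0.003, -1.0]]
ft_force: [-1.0, -0.2, 14.7]
grip_width: 0.0223
gripper_force: 71.2
```

Call:
servo_tool(
  steps=[
    {"tx": 0.02, "ty": 0.3, "tz": 0, "yaw": 0, "claw": 1.5},
    {"tx": 0.02, "ty": 0.3, "tz": 0, "yaw": 0, "claw": 1.5},
    {"tx": 0.02, "ty": 0.3, "tz": 0, "yaw": 0, "claw": 1.5},
    {"tx": 0.02, "ty": 0.3, "tz": 0, "yaw": 0, "claw": 1.5},
    {"tx": 0.02, "ty": 0.3, "tz": 0, "yaw": 0, "claw": 1.5},
  ],
)

```text
time_s: 27.05
position: [0.5013, -0.1459, 0.1413]
tool_rot: [[-0.998, 0.063, 0.004], [0.063, 0.998, -0.003], [-0.004, -0.003, -1.0]]
ft_force: [-2.5, -0.5, 15.2]
grip_width: 0.0225
gripper_force: 71.3
```

Call:
servo_tool(
  steps=[
    {"tx": 0, "ty": 0, "tz": 1, "yaw": 0, "claw": 1.5},
    {"tx": 0, "ty": 0, "tz": 1.5, "yaw": 0, "claw": 1.5},
    {"tx": 0, "ty": 0, "tz": 1.5, "yaw": 0, "claw": 1.5},
    {"tx": 0, "ty": 0, "tz": 1.8, "yaw": 0, "claw": 1.5},
    {"tx": 0.38, "ty": 1.29, "tz": 0, "yaw": 1.46, "claw": 1.5},
    {"tx": 0.38, "ty": 1.29, "tz": 0, "yaw": 1.46, "claw": 1.5},
    {"tx": 0.38, "ty": 1.29, "tz": 0, "yaw": 1.46, "claw": 1.5},
    {"tx": 0.38, "ty": 1.29, "tz": 0, "yaw": 1.46, "claw": 1.5},
    {"tx": 0.38, "ty": 1.29, "tz": 0, "yaw": 1.46, "claw": 1.5},
    {"tx": 0.38, "ty": 1.29, "tz": 0, "yaw": 1.46, "claw": 1.5},
    {"tx": 0.38, "ty": 1.29, "tz": 0, "yaw": 1.46, "claw": 1.5},
    {"tx": 0.38, "ty": 1.29, "tz": 0, "yaw": 1.46, "claw": 1.5},
    {"tx": 0.38, "ty": 1.29, "tz": 0, "yaw": 1.46, "claw": 1.5},
    {"tx": 0.38, "ty": 1.29, "tz": 0, "yaw": 1.46, "claw": 1.5},
    {"tx": 0, "ty": 0, "tz": 0, "yaw": 0, "claw": 1.5},
    {"tx": 0, "ty": 0, "tz": 0, "yaw": 0, "claw": 1.5},
    {"tx": 0, "ty": 0, "tz": 0, "yaw": 0, "claw": 1.5},
  ],
)

```text
time_s: 28.75
position: [0.5381, -0.0165, 0.1971]
tool_rot: [[-0.982, -0.19, -0.0], [-0.19, 0.982, -0.0], [0.0, -0.0, -1.0]]
ft_force: [0.4, -0.4, -2.6]
grip_width: 0.0227
gripper_force: 69.1
```

```bash
python3 st.py; python3 - <<'E'
from h import *
a=cv2.imread("pics/w3.png"); im,d,m=cap("wrist"); b=im[:,:,::-1]
cv2.imwrite("pics/w5full.png",b)
s=lambda x:cv2.resize(x[40:210,0:360],(760,296*0+295),interpolation=cv2.INTER_CUBIC)
cv2.imwrite("pics/w5.png",np.vstack([s(a),s(b)]))
print("diff handle",np.abs(a[200:300,295:350].astype(int)-b[200:300,295:350]).mean())
E
```

```text
28.75 p [ 0.5381 -0.0165  0.1971] yaw 10.97 F [ 0.4 -0.4 -2.6] M [-0.    0.03  0.02] along 247.9 across 30.2 w 0.022696162809714055
diff handle 1.589090909090909
```

View pics/w5.png

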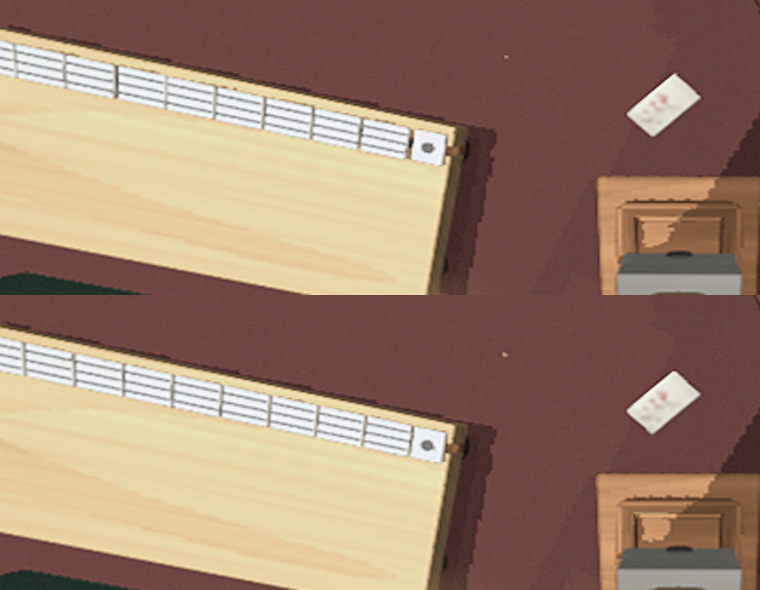

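The upper half of the picture is before and the lower half after. The trim is now one unbroken strip in line with the end piece at (428,445), where the earlier steps and shadows were. The roller sits in the hand as it did before. I correct x by 1.2 mm and lower it into the pocket.

Call:
servo_tool(
  steps=[
    {"tx": 0.12, "ty": 0, "tz": -1.5, "yaw": 0, "claw": 1.5},
    {"tx": 0, "ty": 0, "tz": -1.5, "yaw": 0, "claw": 1.5},
    {"tx": 0, "ty": 0, "tz": -1, "yaw": 0, "claw": 1.5},
    {"tx": 0, "ty": 0, "tz": -0.8, "yaw": 0, "claw": 1.5},
    {"tx": 0, "ty": 0, "tz": -0.6, "yaw": 0, "claw": 1.5},
    {"tx": 0, "ty": 0, "tz": -0.5, "yaw": 0, "claw": 1.5},
    {"tx": 0, "ty": 0, "tz": -0.5, "yaw": 0, "claw": 1.5},
    {"tx": 0, "ty": 0, "tz": 0, "yaw": 0, "claw": 1.5},
  ],
)

```text
time_s: 29.6
position: [0.5392, -0.016, 0.1326]
tool_rot: [[-0.982, -0.191, -0.001], [-0.191, 0.982, 0.0], [0.001, 0.0, -1.0]]
ft_force: [-0.7, 0.5, -1.9]
grip_width: 0.0224
gripper_force: 69.0
```

Call:
servo_tool(
  steps=[
    {"tx": 0, "ty": 0, "tz": -0.5, "yaw": 0, "claw": 1.5},
    {"tx": 0, "ty": 0, "tz": -0.5, "yaw": 0, "claw": 1.5},
    {"tx": 0, "ty": 0, "tz": -0.5, "yaw": 0, "claw": 1.5},
    {"tx": 0, "ty": 0, "tz": 0, "yaw": 0, "claw": 1.5},
  ],
)

```text
time_s: 30.0
position: [0.539, -0.016, 0.1173]
tool_rot: [[-0.982, -0.191, -0.001], [-0.191, 0.982, 0.0], [0.001, 0.001, -1.0]]
ft_force: [-0.1, 0.8, -2.4]
grip_width: 0.0224
gripper_force: 69.0
```

Call:
servo_tool(
  steps=[
    {"tx": 0, "ty": 0, "tz": -0.4, "yaw": 0, "claw": 1.5},
    {"tx": 0, "ty": 0, "tz": -0.4, "yaw": 0, "claw": 1.5},
    {"tx": 0, "ty": 0, "tz": -0.4, "yaw": 0, "claw": 1.5},
    {"tx": 0, "ty": 0, "tz": 0, "yaw": 0, "claw": 1.5},
  ],
)

```text
time_s: 30.4
position: [0.5391, -0.016, 0.1055]
tool_rot: [[-0.982, -0.191, -0.001], [-0.191, 0.982, 0.0], [0.001, 0.0, -1.0]]
ft_force: [0.4, -0.4, -2.6]
grip_width: 0.022
gripper_force: 69.0
```

No contact so far and about 7 mm to go.

Call:
servo_tool(
  steps=[
    {"tx": 0, "ty": 0, "tz": -0.2, "yaw": 0, "claw": 1.5},
    {"tx": 0, "ty": 0, "tz": -0.2, "yaw": 0, "claw": 1.5},
    {"tx": 0, "ty": 0, "tz": -0.1, "yaw": 0, "claw": 1.5},
    {"tx": 0, "ty": 0, "tz": 0, "yaw": 0, "claw": 1.5},
  ],
)

```text
time_s: 30.8
position: [0.5393, -0.0161, 0.101]
tool_rot: [[-0.982, -0.191, -0.0], [-0.191, 0.982, 0.0], [0.0, 0.0, -1.0]]
ft_force: [-0.1, 1.0, -2.6]
grip_width: 0.0223
gripper_force: 69.0
```

Call:
servo_tool(
  steps=[
    {"tx": 0, "ty": 0, "tz": -0.1, "yaw": 0, "claw": 1.5},
    {"tx": 0, "ty": 0, "tz": -0.1, "yaw": 0, "claw": 1.5},
    {"tx": 0, "ty": 0, "tz": 0, "yaw": 0, "claw": 1.5},
  ],
)

```text
time_s: 31.1
position: [0.5394, -0.0161, 0.099]
tool_rot: [[-0.982, -0.191, -0.0], [-0.191, 0.982, 0.0], [0.0, 0.0, -1.0]]
ft_force: [0.0, 0.4, -2.5]
grip_width: 0.0225
gripper_force: 69.0
```

Call:
servo_tool(
  steps=[
    {"tx": 0, "ty": 0, "tz": -0.1, "yaw": 0, "claw": 1.5},
    {"tx": 0, "ty": 0, "tz": 0, "yaw": 0, "claw": 1.5},
  ],
)

```text
time_s: 31.3
position: [0.5396, -0.016, 0.0988]
tool_rot: [[-0.982, -0.191, 0.001], [-0.191, 0.982, -0.0], [-0.001, -0.0, -1.0]]
ft_force: [-1.4, 0.4, 3.9]
grip_width: 0.0225
gripper_force: 70.0
```

Contact came at exactly the original height, 0.0988, so the roller is seated. I release and rise, opening the fingers to a moderate width.

Call:
servo_tool(
  steps=[
    {"tx": 0, "ty": 0, "tz": 0, "yaw": 0, "claw": 3},
    {"tx": 0, "ty": 0, "tz": 0, "yaw": 0, "claw": 4},
    {"tx": 0, "ty": 0, "tz": 0, "yaw": 0, "claw": 5.5},
    {"tx": 0, "ty": 0, "tz": 0, "yaw": 0, "claw": 6.5},
    {"tx": 0, "ty": 0, "tz": 0, "yaw": 0, "claw": 6.5},
    {"tx": 0, "ty": 0, "tz": 1, "yaw": 0, "claw": 6.5},
    {"tx": 0, "ty": 0, "tz": 2, "yaw": 0, "claw": 6.5},
    {"tx": 0, "ty": 0, "tz": 2.5, "yaw": 0, "claw": 6.5},
    {"tx": 0, "ty": 0, "tz": 3, "yaw": 0, "claw": 6.5},
    {"tx": 0, "ty": 0, "tz": 3.2, "yaw": 0, "claw": 6.5},
    {"tx": 0, "ty": 0, "tz": 0, "yaw": 0, "claw": 8.5},
    {"tx": 0, "ty": 0, "tz": 0, "yaw": 0, "claw": 8.5},
    {"tx": 0, "ty": 0, "tz": 0, "yaw": 0, "claw": 8.5},
  ],
)

```text
time_s: 32.6
position: [0.539, -0.016, 0.2145]
tool_rot: [[-0.982, -0.191, -0.001], [-0.191, 0.982, 0.0], [0.001, 0.001, -1.0]]
ft_force: [-0.6, 0.2, 0.1]
grip_width: 0.0849
gripper_force: 0.0
```

```bash
python3 st.py; python3 - <<'E'
from h import *
im,d,m=cap("wrist"); W=cloud(d,m); P=W.reshape(-1,3); b=im[:,:,::-1]
n=(abs(P[:,0]-.54)<.06)&(abs(P[:,1]+.016)<.06)&(P[:,2]>.128)&(P[:,2]<.145)
c,s,a=cv2.minAreaRect(P[n][:,:2].astype(np.float32)*1000); print(c,s,a,np.median(P[n],0))
cv2.imwrite("pics/w6.png",b); print("vs w2",np.abs(b.astype(int)-cv2.imread("pics/w2.png"))[130:230,280:365].mean())
T=np.load("top.npy").reshape(-1,3)
E
```

```text
32.6 p [ 0.539  -0.016   0.2145] yaw 11.0 F [-0.6  0.2  0.1] M [-0.01  0.02 -0.01] along 248.5 across 31.0 w 0.08488348733734709
(537.0758056640625, -15.678439140319824) (28.643749237060547, 23.547229766845703) 11.718610763549805 [ 0.53620473 -0.01572406  0.1339511 ]
vs w2 8.702549019607844
```

View pics/w6.png

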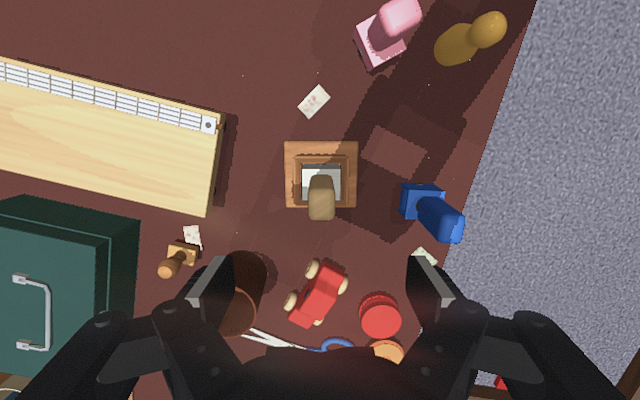

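The roller is upright in its stand at (322,195), with its top at z 0.134 as before. The stamp, cup and car have not moved, and the gripper is clear of everything.

```bash
python3 -c "
from rig import env
print(env.close_job())"
```

```text
the job is handed in; nothing more can be done
None
```

I rolled the trim with the roller in two passes at roughly 10–19 N, below the 35 N dent limit at every reading. The trim now looks and measures flush along its length, the roller is back upright and fully down in its stand, and the job was handed in at about 33 s; the close call returned no verdict.

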